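# Spread the retaining ring and hold it open at the axle groove

### The job

The ring pliers lie on their grey rest with the dark spring retaining ring already hooked on their tips. Squeeze the blue handles together to spread the ring wide open, carry it over to the white rotator drive without touching the ring with your fingers, slide it straight down over the axle stub and lower it gently until it lies on the bearing face, level with the groove. Finish there still holding the pliers squeezed, with the ring held fully open round the groove, and leave the other things on the worktop alone.

Things in the scene. Friction and masses are not known exactly. Their poses are not given: they have to be found in the camera images.
- pliers_grip (a point): Point midway between the two blue handle sleeves of the ring pliers, at their mid height, 31 mm above the worktop at the start. +x runs along the pliers towards the ring, y across the handles, z up. The sleeves' outer faces stand 53 mm apart here at rest, 32 mm apart and parallel fully squeezed; each is 7 mm thick, 16 mm high and runs from 26 mm behind to 23 mm ahead of this point
- pliers: The loose pliers with both levers, lying flat, 145 mm long, about 0.11 kg. Origin and axes as ring_centre; the pivot plate is 59 mm behind it (-x). Squeezing the handles (about 7 N on each; 20 to 30 N holds them firmly on their stops, without harm) spreads the tips and the ring; let go, they spring back. The tips grip the ring's ears from above and below, so the ring lifts with the pliers
- ring_centre (a point): Centre of the opening of the dark steel snap ring, at its underside; axes as pliers_grip, 109 mm ahead of it (+x) and 13 mm lower; starts 18 mm above the worktop. Ring 42 mm across, 6 mm thick, ears (on the pliers' side) up to 9 mm; two sprung halves hinged at the far side. The hole is about 23 mm wide at rest, 31 mm fully spread. A 14 mm pin of the rest stands 8 mm up in it: lift straight up
- half_left (a joint): Opening of the left half ring in rad: 0 at rest, about 0.2 fully spread by the pliers
- half_right (a joint): Opening of the right half ring in rad: 0 at rest, about 0.2 fully spread by the pliers
- lever_left (a joint): Swing of the left lever of the pliers in rad: 0 at rest, 0.218 fully squeezed (stop)
- lever_right (a joint): Swing of the right lever of the pliers in rad: 0 at rest, 0.218 fully squeezed (stop)
- rest: Grey fixed tool rest, 112 x 62 mm base, up to 26 mm high. Its origin lies at worktop level straight below the ring's centre; its x axis points as the pliers do. It reaches from 25 mm ahead of its origin to 87 mm behind it; the handles overhang its rear end
- groove (a point): Point on the vertical axis of the axle stub at the bearing's upper face, where the ring's underside finally lies; 60 mm above the worktop. The groove is 21 mm in diameter and runs from this face to 9 mm above it; above it the axle is 26 mm in diameter up to its nose, 35 mm above this point. z up. The drive may be turned about z; the ring may be put on from any side
- drive: White fixed rotator drive with the axle stub, 84 x 84 mm housing 40 mm high, a 62 mm aluminium boss to 52 mm and a 45 mm steel bearing to 60 mm. Origin at worktop level on the axle's axis
- vial: Bystander: loose white vial with black cap, 28 mm across, 64 mm high. Origin at the centre of its foot
- clip: Bystander: loose dark spring clip, 48 mm long, 9 mm high. Origin at the centre of its underside
There are look-alikes about, which are no part of the job. Of the things that look like the part that bears ring_centre, the smallest one is meant.

How it is judged:
On the way, in this order (a step that is already met when the one before it is completed fails the run):
1. the ring is spread by the pliers, away from the axle (value of joint each of half_left, half_right above 0.14 rad and distance between ring_centre and groove above 0.05 m), for 0.2 s.
2. the spread ring is threaded on the axle above the groove (value of joint each of half_left, half_right above 0.13 rad and horizontal distance between ring_centre and groove below 0.005 m and z of ring_centre in the frame of groove between 0.008 and 0.036 m), for 0.05 s.
At the end, for the whole second after the job is handed in: The ring's centre is within 4 mm of the axle's axis and its underside within 3 mm of the bearing face, level within 0.1 rad and at rest; both halves are still spread by more than 0.14 rad, the fingers hold the pliers (over 2 N), and the ring presses on the drive with less than 20 N (value of joint each of half_left, half_right above 0.14 rad and horizontal distance between ring_centre and groove below 0.004 m and z of ring_centre in the frame of groove between -0.003 and 0.003 m and angle between ring_centre's own z axis and vertical below 0.1 rad and contact force between the fingers and pliers above 2 N and contact force between ring and drive below 20 N and linear speed of ring below 0.02 m/s); the arm keeps its last pose, push and grip.
It fails at once if the fingers touch the ring (contact force between the fingers and ring above 0.5 N).
It fails at once if the ring or the pliers are pushed hard against the drive (over 35 N) (contact force between any of ring, pliers and drive above 35 N).
It fails at once if a loose bystander is moved more than 2 cm (distance of any of vial, clip from where it was at the start of the episode above 0.02 m).
It also fails if it takes over 48 s, if anything falls off the work surface, if the arm or the gripper's body presses on something with over 40 N, if the wrist force passes 120 N, or if a joint passes its speed limit or range.

### The arm

A 6-joint arm with a two-finger parallel gripper is mounted at the origin on a cart in front of the work surface, level with it; the furniture and walls round the work are solid. World frame = base frame: x ahead of the robot, y to its left, z up, the work surface at z = 0. Lengths are in m, angles in rad, forces in N, time in s.
With the tool pointing down it reaches from about 0.35 to 0.975 m from the base axis. Payload 4.9 kg.
Tool frame: the origin (TCP) lies at the very end of the fingers, on their centre line; the grasp point (between the pads) lies 19 mm behind it (pinch_z is the distance from the TCP to the grasp point, in m); z points along the fingers, y is the line along which they close (so a half turn about z gives the same grasp; the last joint's range is limited). The gripper opens to 85 mm and grips with 20 to 120 N. Pads are 22 mm wide; open, the fingers measure 114 mm over their backs; the gripper's body (76 mm by 85 mm) begins 54 mm behind the grasp point. The pads swing forward as they close: fully open they stand 13 mm farther back than shut.
Start: joints at [1.132, 0.053, 1.613, -0, 1.476, -0.119], TCP at [0.196, 0.593, 0.231] pointing down, gripper open.
Joint ranges: [-3.01, 3.01], [-1.01, 2.22], [0.06, 2.58], [-1.02, 4.17], [0.09, 2.62], [-3.14, 3.14]. Speed limits (rad/s): [2.57, 2.57, 3.14, 3.14, 3.14, 3.14].

### API

Orientations are given as a unit quaternion [w, x, y, z].
In Python, from plant import * gives the robot as it stands. The module is installed in compiled form; this text tells all that it offers.
- The arm moves only by the tool play_rows, never from a script. Its arguments are lists of equal length, an entry for each row: "linear": the shift along the world's x, y, z in m, a list of three; "turn": the turn about the world's z in degrees. A call has 1 to 8 rows; each row shifts and turns the commanded pose from where the row before left it; what a row does not reach is not made up. A row lasts 1/8 s, in which the tool goes at most 62.5 mm and 10.7 degrees, less where a joint would pass 70% of its speed; a pose out of reach is approached as far as the arm can. A call is refused whole if a number of a shift passes 0.0625 or a number of a turn 10.7, either way. A call with a gripper value outside its range is refused whole. "hand" is the finger opening in m, from 0 to 0.0854, set as the call begins (left out, the last holds). The fingers move at their own pace and stop on an object; the grip force is fixed at half the most. Time passes only in rows, so rows that do not move let the fingers close. It gives the time, the measured TCP pose, the force, the opening and the grip force at its end, in the units of the state.
- state(): the state, without advancing time (a new reading comes with each control period).
- grab_frame(name): name is "side" or "top"; returns the picture (400x640x3 uint8, red, green, blue); there is no depth.
- camera_info(name): a dict with "camera_matrix" (3x3 intrinsics, pixels), "origin" and "attitude" of the camera in the world. Camera axes: x right, y down, z forward; pixel columns grow to the right and rows downward; lengths in m; the calibration is good to about 2 mm. A picture is of the moment at which its call begins. camera_info takes no time and is no camera call.
- job_done(): hands the job in; it is judged then, once.
Trained networks look in the newest picture that a camera, given by its name, has taken for a name from the list of things; names that differ only in an ending like _2 or _b are one class to them, and where a whole thing is asked for, a point or a joint stands for the part that bears it (a point fixed in the world has none). Each returns a list of dicts, best first, with "p" (0 to 1); they miss things now and then, are a little off and sometimes report something else, mostly with a low value. They report only what shows in the picture. A call takes as long as a camera call. They do not tell look-alikes from the thing itself.
- trace(camera, thing): "region" (400x640 bool, what is visible of it) and "location" ([column, row] in pixels, amid what is visible of it).
The state is a dict: "time": time; "joint_pos": joint angles; "joint_vel": joint speeds; "joint_efforts": joint torques, N m; "tool_pos": TCP position; "tool_rot": TCP orientation; "contact_force": force on the tool from outside, world axes, zero at the start; "ft_torque": the same for the moment, N m; "gripper_width": opening from 0.0 (shut) to 1.0 (fully open); "grasp_force": force on a finger pad.
Only numpy, scipy, OpenCV 4.12 (cv2) and the standard library are available. Lean on these libraries where they do the work, as an engineer would, in place of code of your own. Each camera call takes 0.05 s, during which the arm holds its last target. There are 200 camera calls.

## Working session

There is one attempt and no reset: what is moved stays moved. The work goes in short steps, Python scripts to look and compute and a tool call to move; the robot and the scene stay as the last step left them, time stands still between calls to the robot, and variables do not carry over. Pictures are saved under pics/ and viewed, at most 10 in all, crops included, and the job is handed in when it is done.

Besides the shell and the picture viewer there is one more tool, called after ">>>" as name(argument=value, ...), one argument or row to a line, values as JSON. play_rows: Moves the arm, as the interface text tells. Its arguments: {"type":"object","properties":{"linear":{"type":"array","items":{"type":"array","items":{"type":"number"}}},"turn":{"type":"array","items":{"type":"number"}},"hand":{"type":"number"}},"required":["linear","turn"]}

```bash
mkdir -p pics; cat > h.py <<'E'
from plant import *
import numpy as np, cv2
from scipy.spatial.transform import Rotation as R
def cam(n):
    c=camera_info(n); K=np.array(c["camera_matrix"]); o=np.array(c["origin"]); a=np.array(c["attitude"])
    M=a if a.shape==(3,3) else R.from_quat(a[[1,2,3,0]]).as_matrix()
    return K,o,M
def ray(n,px,z):
    K,o,M=cam(n); d=M@np.linalg.solve(K,[px[0],px[1],1]); return o+d*(z-o[2])/d[2]
def proj(n,p):
    K,o,M=cam(n); q=K@(M.T@(np.array(p)-o)); return q[:2]/q[2]
def save(n,f,crop=None,s=1):
    im=grab_frame(n)[:,:,::-1]
    if crop: im=im[crop[1]:crop[3],crop[0]:crop[2]]
    cv2.imwrite(f,cv2.resize(im,None,fx=s,fy=s,interpolation=cv2.INTER_CUBIC))
E
python3 - <<'E'
from h import *
np.set_printoptions(precision=3,suppress=True)
print(camera_info("top"),camera_info("side"))
ims=[grab_frame(n)[:,:,::-1] for n in("top","side")]
cv2.imwrite("pics/a.png",cv2.resize(np.vstack(ims),(480,600),interpolation=cv2.INTER_AREA)) if 0 else [cv2.imwrite(f"pics/{n}0.png",i) for n,i in zip(("top","side"),ims)]
for n in("top","side"):
  for t in("pliers","ring_centre","pliers_grip","rest","drive","vial","clip"):
    for d in trace(n,t): print(n,t,round(d["p"],2),np.round(d["location"]),d["region"].sum())
print(state())
E
```

```text
{'camera_matrix': array([[495.401,   0.   , 330.403],
       [  0.   , 495.401, 201.015],
       [  0.   ,   0.   ,   1.   ]]), 'origin': array([ 0.331, -0.269,  1.02 ]), 'attitude': array([-0.053,  0.713, -0.698,  0.047])} {'camera_matrix': array([[451.418,   0.   , 316.24 ],
       [  0.   , 451.418, 201.136],
       [  0.   ,   0.   ,   1.   ]]), 'origin': array([0.279, 0.451, 0.479]), 'attitude': array([ 0.053, -0.111,  0.857, -0.501])}
top pliers 0.97 [240. 202.] 600
top ring_centre 0.76 [294. 284.] 213
top ring_centre 0.7 [233. 170.] 58
top ring_centre 0.62 [300. 152.] 269
top pliers_grip 0.57 [239. 207.] 627
top rest 0.76 [244. 185.] 1033
top vial 0.66 [440. 202.] 259
side pliers 0.79 [285. 273.] 1314
side ring_centre 0.89 [243. 243.] 413
side ring_centre 0.75 [393. 265.] 400
side ring_centre 0.62 [232. 273.] 220
side ring_centre 0.4 [240. 280.] 120
side pliers_grip 0.65 [286. 272.] 1197
side drive 0.69 [272. 200.] 1716
side vial 0.7 [327. 170.] 309
side clip 0.66 [349. 251.] 64
{'time': 0.8, 'joint_pos': array([ 1.132,  0.053,  1.613, -0.   ,  1.476, -0.119]), 'joint_vel': array([ 0.001, -0.   , -0.001,  0.   ,  0.   , -0.001]), 'joint_efforts': array([  0.001, -39.364, -37.044,  -0.   ,   0.   ,   0.   ]), 'tool_pos': array([0.196, 0.593, 0.231]), 'tool_rot': array([0.   , 0.159, 0.987, 0.   ]), 'contact_force': array([ 0.407, -0.797, -0.004]), 'ft_torque': array([-0.019,  0.015,  0.01 ]), 'grasp_force': 0.0, 'gripper_width': 1.000041702853034}
```

View pics/top0.png

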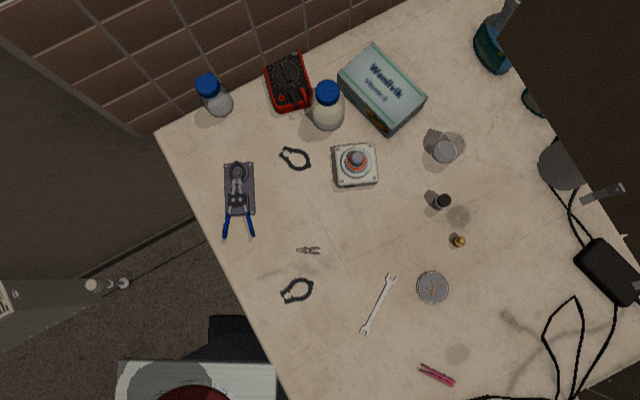

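View pics/side0.png

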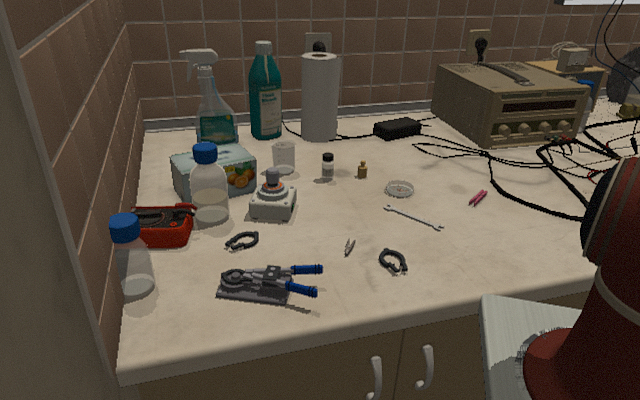

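```bash
python3 - <<'E'
from h import *
np.set_printoptions(precision=4,suppress=True)
t=cv2.imread("pics/top0.png"); s=cv2.imread("pics/side0.png")
a=cv2.resize(t[145:245,205:305],(500,500),interpolation=cv2.INTER_CUBIC)
a2=cv2.resize(t[130:195,325:390],(300,300),interpolation=cv2.INTER_CUBIC)
b=cv2.resize(s[160:310,205:330],(250,300),interpolation=cv2.INTER_CUBIC)
b=cv2.resize(b,(300,300))
cv2.imwrite("pics/crop.png",np.hstack([a,np.vstack([a2,b])[:500]]))
for p in [(237,168),(225,236),(252,236)]: print("top",p,ray("top",p,.025))
for p in [(295,158),(297,290)]: print(p,ray("top",p,.005))
print("drive",ray("top",(357,158),.095), ray("side",(273,173),.095), "vial",ray("top",(443,202),.064),"clip",ray("top",(308,250),.009))
print("ring",ray("side",(240,280),.022), "handles",ray("side",(318,269),.031),ray("side",(312,292),.031))
E
```

```text
top (237, 168) [ 0.5383 -0.0661  0.025 ]
top (225, 236) [ 0.3984 -0.0488  0.025 ]
top (252, 236) [ 0.3996 -0.1031  0.025 ]
(295, 158) [ 0.5664 -0.1828  0.005 ]
(297, 290) [ 0.294  -0.1956  0.005 ]
drive [ 0.5479 -0.3089  0.095 ] [ 0.5432 -0.2936  0.095 ] vial [ 0.471  -0.4787  0.064 ] clip [ 0.3747 -0.2157  0.009 ]
ring [ 0.5196 -0.0593  0.022 ] handles [ 0.4061 -0.1077  0.031 ] [ 0.4016 -0.052   0.031 ]
```

View pics/crop.png

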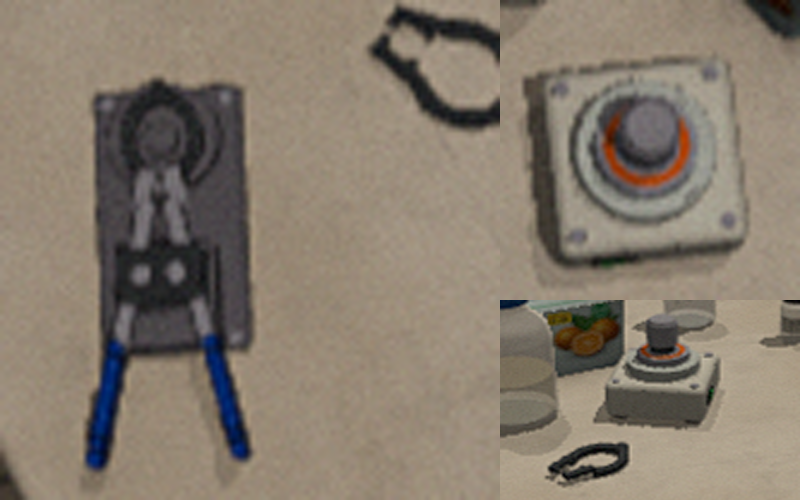

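```bash
python3 - <<'E'
from h import *
np.set_printoptions(precision=4,suppress=True)
A=lambda x,y:((x+.5)/5-.5+205,(y+.5)/5-.5+145)
B=lambda x,y:((x-499.5)*65/300-.5+325,(y+.5)*65/300-.5+130)
print("nose",ray("top",B(652,133),.095),"screws",ray("top",B(644,155),.04),"orange",ray("top",B(646,148),.060))
print("pin",ray("top",A(160,132),.026))
f=ray("top",A(164,340),.039);b=ray("top",A(168,461),.039)
print("grip",b+(f-b)*26/49,f,b)
print("rest corners",[ray("top",A(*p),.01) for p in((97,92),(240,86),(247,350),(103,352))])
# blue segmentation
for n in("top","side"):
  im=cv2.imread(f"pics/{n}0.png").astype(int);m=((im[:,:,0]-im[:,:,2]>40)).astype(np.uint8)
  k,l,st,c=cv2.connectedComponentsWithStats(m)
  for i in range(1,k):
    if st[i,4]>40: print(n,st[i],c[i],ray(n,c[i],.031))
E
```

```text
nose [ 0.5471 -0.3099  0.095 ] screws [ 0.5501 -0.309   0.04  ] orange [ 0.5487 -0.309   0.06  ]
pin [ 0.5318 -0.0658  0.026 ]
grip [ 0.422  -0.0761  0.039 ] [ 0.4447 -0.0742  0.039 ] [ 0.3964 -0.0782  0.039 ]
rest corners [array([ 0.5515, -0.0354,  0.01  ]), array([ 0.5553, -0.095 ,  0.01  ]), array([ 0.4446, -0.1028,  0.01  ]), array([ 0.4425, -0.0436,  0.01  ])]
top [195  73  24  24 420] [206.6429  84.3286] [0.7141 0.005  0.031 ]
top [316  80  23  25 441] [327.127   91.1587] [ 0.7041 -0.2473  0.031 ]
top [222 213   8  26  81] [225.5679 225.358 ] [ 0.4194 -0.0501  0.031 ]
top [245 212   9  25  72] [249.375  223.5556] [ 0.424  -0.0978  0.031 ]
side [267  56  13  26 166] [272.8735  69.9096] [ 0.8994 -1.3319  0.031 ]
side [578  80  16   9  63] [586.3333  82.1587] [-0.3345 -1.5479  0.031 ]
side [193 141  24  23 417] [204.9856 151.7962] [ 0.7859 -0.4828  0.031 ]
side [109 213  31  30 728] [123.9492 226.511 ] [ 0.7731 -0.1328  0.031 ]
side [291 265  24   9 156] [303.9936 268.6667] [ 0.4278 -0.1025  0.031 ]
side [285 281  32  16 217] [300.3088 288.2212] [ 0.4206 -0.0556  0.031 ]
```

>>> play_rows(
  linear=[
    [0.014,-0.042,-0.005],
    [0.014,-0.042,-0.005],
    [0.014,-0.042,-0.005],
    [0.014,-0.042,-0.005],
    [0.014,-0.042,-0.005],
    [0.014,-0.042,-0.005],
    [0.014,-0.042,-0.005],
    [0.014,-0.042,-0.005],
  ],
  turn=[1.4,1.4,1.4,1.4,1.4,1.4,1.4,1.4],
  hand=0.0854,
)

```text
time: 1.8
tool_pos: [0.3088, 0.2561, 0.1914]
tool_rot: [0.0, 0.062, 0.998, 0.0]
contact_force: [0.2, 0.3, -0.7]
gripper_width: 1.002
grasp_force: 0.0
```

>>> play_rows(
  linear=[
    [0.014,-0.042,-0.005],
    [0.014,-0.042,-0.005],
    [0.014,-0.042,-0.005],
    [0.014,-0.042,-0.005],
    [0.014,-0.042,-0.005],
    [0.014,-0.042,-0.005],
    [0.014,-0.042,-0.005],
    [0.0,0.0,0.0],
  ],
  turn=[1.4,1.4,1.4,1.4,1.4,1.4,1.4,1.4],
)

```text
time: 2.8
tool_pos: [0.4067, -0.0388, 0.1562]
tool_rot: [-0.0, -0.034, 0.999, -0.0]
contact_force: [-0.2, 0.8, 0.5]
gripper_width: 0.997
grasp_force: 0.0
```

```bash
python3 - <<'E'
from h import *
save("side","pics/side1.png",(200,155,330,305),4)
E
```

```text
(no output)
```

View pics/side1.png

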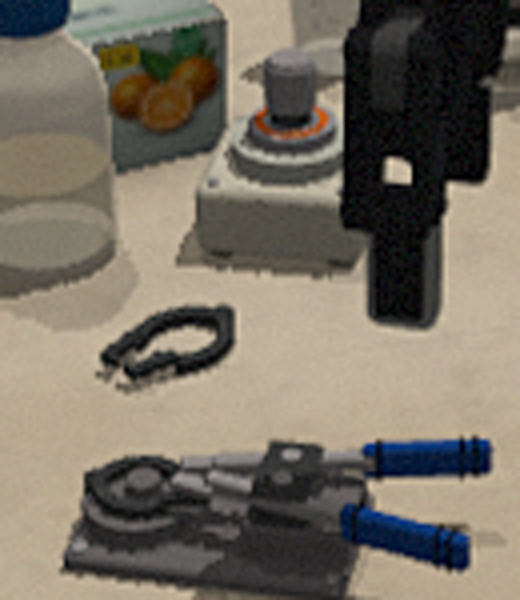

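```bash
python3 - <<'E'
from h import *
np.set_printoptions(precision=4,suppress=True)
C=lambda x,y:((x+.5)/4-.5+200,(y+.5)/4-.5+155)
for nm,p,z in(("pin",(143,482),.026),("far",(428,457),.031),("near",(405,537),.031),("nose",(291,60),.095),("orange",(292,123),.060)): print(nm,ray("side",C(*p),z))
print(state()["tool_pos"])
E
```

```text
pin [ 0.529  -0.0639  0.026 ]
far [ 0.4237 -0.1031  0.031 ]
near [ 0.4194 -0.0544  0.031 ]
nose [ 0.5492 -0.3076  0.095 ]
orange [ 0.5498 -0.3077  0.06  ]
[ 0.4064 -0.0375  0.1562]
```

>>> play_rows(
  linear=[
    [0.008,-0.0185,-0.02],
    [0.008,-0.0185,-0.02],
    [0,0,-0.025],
    [0,0,-0.025],
    [0,0,-0.02],
    [0,0,-0.018],
    [0,0,-0.018],
    [0,0,0],
  ],
  turn=[0.5,0,0,0,0,0,0,0],
)

```text
time: 3.85
tool_pos: [0.4212, -0.0722, 0.0092]
tool_rot: [-0.001, -0.041, 0.999, 0.001]
contact_force: [-0.5, -0.3, -0.4]
gripper_width: 1.0
grasp_force: 0.0
```

```bash
python3 - <<'E'
from h import *
save("side","pics/side2.png",(190,190,350,310),5)
print(state())
E
```

```text
{'time': 3.9, 'joint_pos': array([-3.44678096e-01, -1.72852800e-01,  2.22725114e+00,  2.01156588e-04,
        1.08819390e+00, -1.99688053e+00]), 'joint_vel': array([-0.00782233, -0.01555135, -0.02153378, -0.00254972, -0.00390148,
       -0.0006211 ]), 'joint_efforts': array([ 9.02754808e-03, -2.23573261e+01, -2.99490398e+01,  6.82069895e-04,
        1.88631081e-02,  3.17025908e-03]), 'tool_pos': array([ 0.42212257, -0.07265608,  0.0102344 ]), 'tool_rot': array([-4.29650894e-04, -4.06451258e-02,  9.99173516e-01,  2.70412337e-04]), 'contact_force': array([ 0.38866789, -0.81138942,  0.45144994]), 'ft_torque': array([ 0.0003322 , -0.05681642,  0.02834572]), 'grasp_force': 0.0, 'gripper_width': 0.9951112789439357}
```

View pics/side2.png

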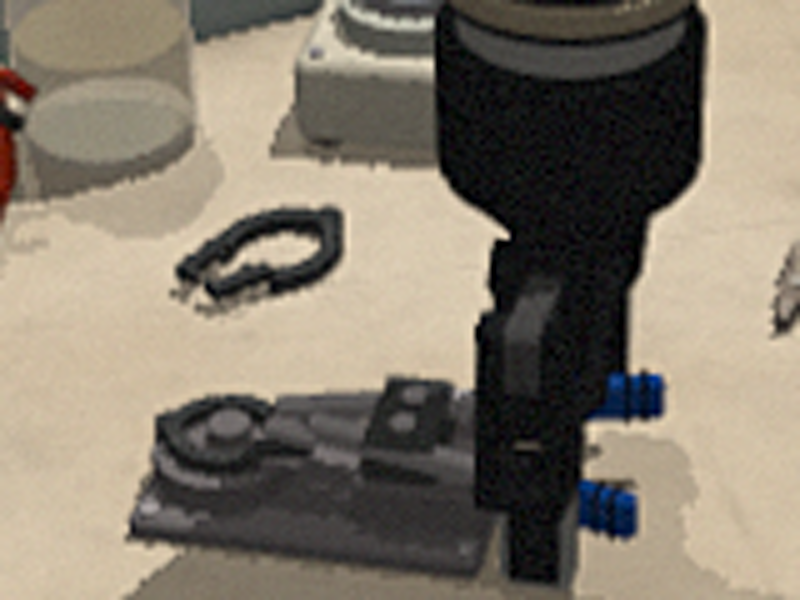

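>>> play_rows(
  linear=[
    [0,-0.001,0],
    [0,0,0],
    [0,0,0],
    [0,0,0],
    [0,0,0],
    [0,0,0],
    [0,0,0],
    [0,0,0],
  ],
  turn=[0,0,0,0,0,0,0,0],
  hand=0.027,
)

```text
time: 4.9
tool_pos: [0.423, -0.075, 0.0115]
tool_rot: [0.0, -0.04, 0.999, -0.0]
contact_force: [-3.3, 1.1, 7.9]
gripper_width: 0.333
grasp_force: 53.8
```

```bash
python3 - <<'E'
from h import *
np.set_printoptions(precision=4,suppress=True)
print(state())
save("side","pics/side3.png",(190,230,350,310),5)
E
```

```text
{'time': 4.9, 'joint_pos': array([-0.349 , -0.173 ,  2.2248, -0.0003,  1.0891, -1.9995]), 'joint_vel': array([-0.0012, -0.0003, -0.001 ,  0.0005, -0.0016, -0.0002]), 'joint_efforts': array([  0.0885, -20.5506, -29.0387,   0.1663,  -0.8371,   0.0131]), 'tool_pos': array([ 0.423 , -0.075 ,  0.0115]), 'tool_rot': array([ 0.0003, -0.0399,  0.9992, -0.0002]), 'contact_force': array([-3.3167,  1.1264,  7.8729]), 'ft_torque': array([ 0.0241,  0.4881, -0.055 ]), 'grasp_force': 53.83619785308838, 'gripper_width': 0.3325808432680256}
```

View pics/side3.png

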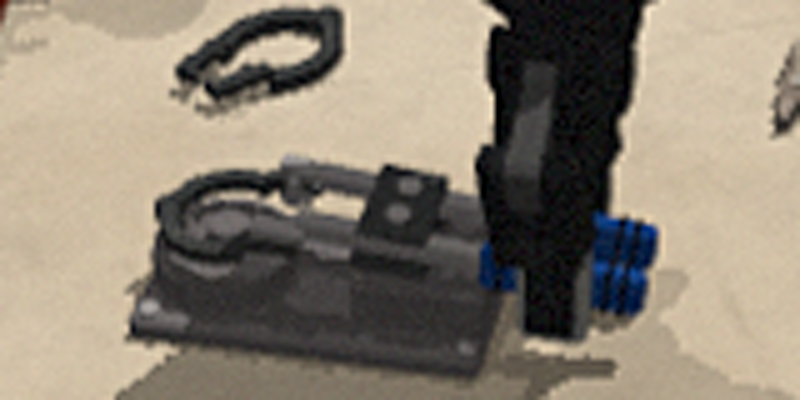

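>>> play_rows(
  linear=[
    [0,0,0.005],
    [0,0,0.005],
    [0,0,0.01],
    [0,0,0.015],
    [0,0,0.02],
    [0,0,0.02],
    [0,0,0.02],
    [0,0,0],
  ],
  turn=[0,0,0,0,0,0,0,0],
)

```text
time: 5.95
tool_pos: [0.4241, -0.0753, 0.108]
tool_rot: [0.002, -0.04, 0.999, -0.001]
contact_force: [0.2, 0.9, -1.5]
gripper_width: 0.326
grasp_force: 53.2
```

```bash
python3 - <<'E'
from h import *
np.set_printoptions(precision=4,suppress=True)
print(state())
a=cv2.resize(grab_frame("side")[200:300,190:350,::-1],None,fx=4.5,fy=4.5,interpolation=cv2.INTER_CUBIC)
cv2.imwrite("pics/s4.png",a)
b=grab_frame("top")[:,:,::-1];cv2.imwrite("pics/top4.png",b)
b=cv2.resize(b[150:250,200:280],(120,150))
c=a.copy();c[-150:,-120:]=b;cv2.imwrite("pics/comb4.png",c)
E
```

```text
{'time': 5.95, 'joint_pos': array([-0.3488, -0.3351,  2.1729,  0.    ,  1.2985, -1.9995]), 'joint_vel': array([-0.0003,  0.0285,  0.0384, -0.0009, -0.0121,  0.0031]), 'joint_efforts': array([  0.055 , -21.5758, -35.9615,   0.0392,   0.0187,  -0.0007]), 'tool_pos': array([ 0.4241, -0.0753,  0.108 ]), 'tool_rot': array([ 0.0025, -0.0399,  0.9992, -0.001 ]), 'contact_force': array([ 0.1871,  0.9231, -1.5028]), 'ft_torque': array([-0.0152,  0.0997,  0.0147]), 'grasp_force': 53.20963740348816, 'gripper_width': 0.3258048296128687}
```

View pics/comb4.png

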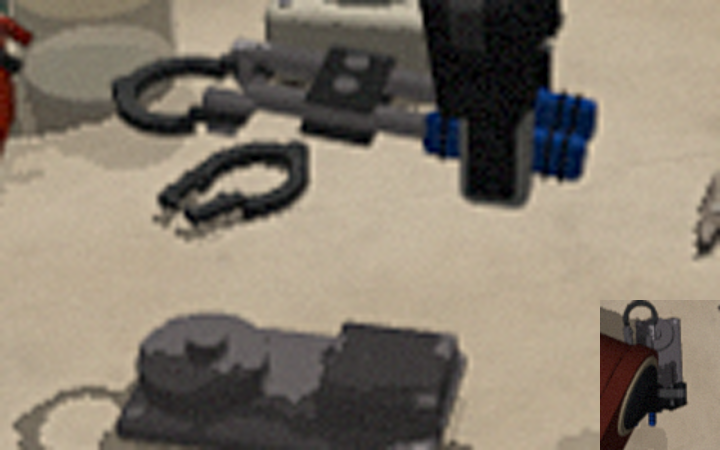

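```bash
python3 - <<'E'
from h import *
np.set_printoptions(precision=4,suppress=True)
a=np.deg2rad(4.6);g=np.array([.424,-.0753])
for dz in(0,.005,.01):
  p=[*(g+.109*np.array([np.cos(a),np.sin(a)])),.1165+dz]
  print(dz,proj("side",p),proj("top",p))
for n in("side","top"):
  grab_frame(n)
  for d in trace(n,"ring_centre"): print(n,round(d["p"],2),np.round(d["location"],1),d["region"].sum(),[ (np.where(d["region"])[i].min(),np.where(d["region"])[i].max()) for i in(1,0)])
b=cv2.imread("pics/top4.png")
cv2.imwrite("pics/top4c.png",cv2.resize(b[140:200,195:275],None,fx=9,fy=9,interpolation=cv2.INTER_CUBIC))
E
```

```text
0 [229.6824 225.353 ] [227.6006 160.7779]
0.005 [229.4342 222.4921] [227.0289 160.1781]
0.01 [229.1841 219.6099] [226.451  159.5718]
side 0.84 [227.3 219.1] 273 [(np.int64(216), np.int64(251)), (np.int64(215), np.int64(232))]
side 0.82 [393.  264.4] 366 [(np.int64(379), np.int64(407)), (np.int64(248), np.int64(272))]
side 0.7 [243.7 244.2] 353 [(np.int64(225), np.int64(258)), (np.int64(232), np.int64(250))]
top 0.59 [228.5 156.6] 126 [(np.int64(216), np.int64(238)), (np.int64(151), np.int64(167))]
top 0.57 [299.7 284.6] 276 [(np.int64(281), np.int64(313)), (np.int64(279), np.int64(303))]
```

View pics/top4c.png

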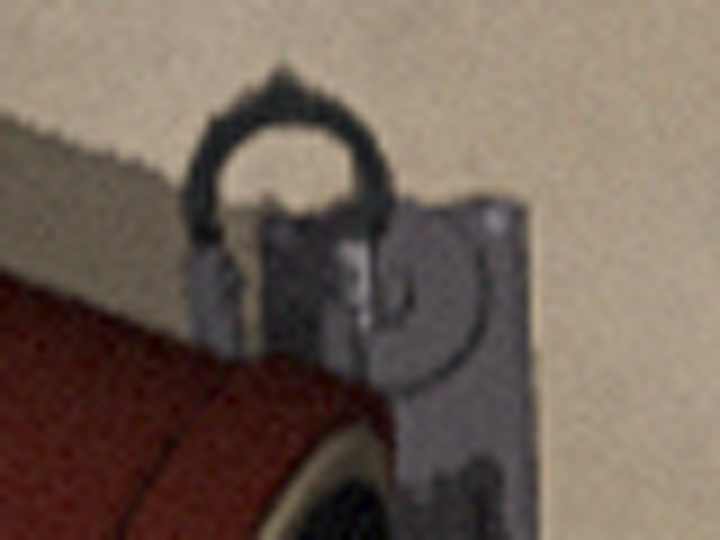

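>>> play_rows(
  linear=[
    [0.002,-0.02,0.004],
    [0.002,-0.035,0.004],
    [0.0025,-0.0375,0],
    [0.0025,-0.04,0],
    [0.0025,-0.04,0],
    [0.0025,-0.035,0],
    [0.0025,-0.025,0],
    [0,-0.01,0],
  ],
  turn=[0,0,0,0,0,0,0,0],
)

```text
time: 7.25
tool_pos: [0.4386, -0.3181, 0.1125]
tool_rot: [-0.0, -0.039, 0.999, 0.001]
contact_force: [0.2, 0.4, -0.6]
gripper_width: 0.332
grasp_force: 53.3
```

>>> play_rows(
  linear=[
    [0,0,0],
    [0,0,0],
  ],
  turn=[0,0],
)

```text
time: 7.5
tool_pos: [0.4388, -0.3162, 0.1129]
tool_rot: [-0.0, -0.04, 0.999, 0.0]
contact_force: [0.6, 0.2, -2.1]
gripper_width: 0.331
grasp_force: 53.3
```

```bash
python3 - <<'E'
from h import *
np.set_printoptions(precision=4,suppress=True)
print(state()["tool_pos"],state()["contact_force"])
a=grab_frame("side")[150:240,225:325,::-1]
b=grab_frame("top")[100:190,310:410,::-1]
r=lambda i:cv2.resize(i,(400,360),interpolation=cv2.INTER_CUBIC)
cv2.imwrite("pics/p5.png",np.hstack([r(a),r(b)]))
t=state()["tool_pos"];a=np.deg2rad(4.6)
rc=[t[0]+.1087,t[1]+.0092]
for z in(.120,.124,.128): print(z,rc,proj("side",[*rc,z]),proj("top",[*rc,z]))
for z in(.06,.095): print("axle",z,proj("side",[.549,-.3085,z]),proj("top",[.549,-.3085,z]))
E
```

```text
[ 0.4388 -0.3162  0.1129] [ 0.5985  0.1651 -2.0717]
0.12 [np.float64(0.5476804707246954), np.float64(-0.3070453777512208)] [272.71   158.1451] [356.6461 155.0445]
0.124 [np.float64(0.5476804707246954), np.float64(-0.3070453777512208)] [272.6556 156.2441] [356.7444 154.5384]
0.128 [np.float64(0.5476804707246954), np.float64(-0.3070453777512208)] [272.6009 154.3345] [356.8435 154.028 ]
axle 0.06 [273.1059 185.2549] [356.0124 161.507 ]
axle 0.095 [272.6459 169.4444] [356.8227 157.4511]
```

View pics/p5.png

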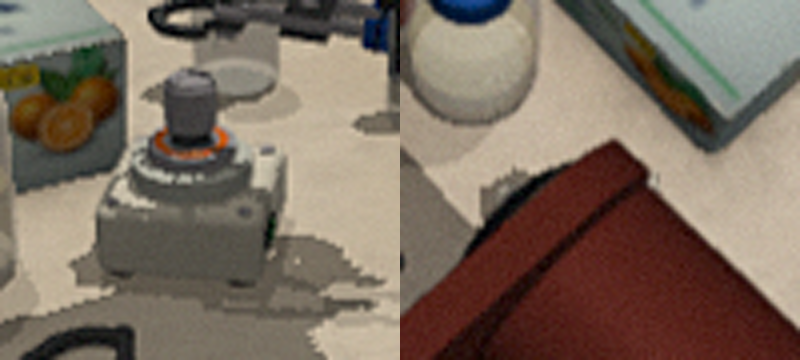

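```bash
python3 - <<'E'
from h import *
np.set_printoptions(precision=4,suppress=True,linewidth=200)
P=[];I=[]
for _ in range(6): I.append(grab_frame("side").astype(float));P.append(state()["tool_pos"])
print(np.mean(P,0),np.std(P,0))
g=np.mean(I,0).mean(2)
print("axle rows");
for r in range(172,182,2): print(r,g[r,258:288].astype(int))
print("ring")
for r in range(146,164): print(r,g[r,256:292].astype(int))
for d in trace("side","ring_centre")[:3]: print(d["p"],d["location"],[(np.where(d["region"])[i].min(),np.where(d["region"])[i].max()) for i in(1,0)])
E
```

```text
[ 0.439  -0.3167  0.1134] [0.     0.0002 0.0001]
axle rows
172 [180 178 173 140  92 101 109 101  60  69  74  87  92  84  82  96 101 100 101  97  85 115 134 133 135 138 137 136 132 133]
174 [182 170 127 126  93 100 105 103  61  55  56  60  63  64  63  62  56  57  59  66  66  75  84  78  77  74  73  71  73  72]
176 [179 173 175 176 181 185 179 129  62  55  59  61  61  61  62  61  63  62  66  68  67  68  81  88 115 127 163 159 158 158]
178 [177 176 175 174 176 178 184 170  71  52  60  60  60  61  61  61  62  62  66  60  68 133 173 156 154 154 154 154 153 154]
180 [178 175 174 177 176 179 186 178 100  51  58  61  62  61  63  62  62  64  64  58  73 145 184 179 174 160 161 161 162 162]
ring
146 [172 170 168 167 166 167 167 167 171 171 172 171 173 173 172 148 118 122 136 134 133 136 137 146 142 128  88 110 124 132 137 135 121 125 131 136]
147 [173 170 172 169 171 168 169 168 169 170 174 173 176 177 177 161 127 120 118 118 136 140 137 138 131 120  44  54  56  61  77  86  60  66  78  87]
148 [170 172 170 169 170 171 168 169 170 173 176 176 164 162 158 142 113 104 104 100 101 106 104 102  61  
[... 1848 characters left out ...]
[106 182 175 175 177 176 175 177 175 176 174 175 175 175 177 178 173 137 121 124 122 120 109 110 120 121 122 120 122 122 120 119 119 119 119 119]
162 [108 185 174 175 175 175 175 175 173 175 172 174 172 173 174 175 172 140 117 120 120 118 115 116 118 119 119 119 117 120 120 119 120 120 121 118]
163 [103 184 174 173 173 172 172 172 173 173 174 174 175 174 174 176 172 145 117 120 120 120 119 117 117 117 119 120 121 120 119 117 118 120 118 120]
0.57 [269.2, 153.4] [(np.int64(262), np.int64(283)), (np.int64(148), np.int64(159))]
0.54 [240.9, 242.0] [(np.int64(227), np.int64(257)), (np.int64(233), np.int64(249))]
0.54 [271.2, 198.1] [(np.int64(248), np.int64(295)), (np.int64(168), np.int64(221))]
```

```bash
python3 - <<'E'
from h import *
np.set_printoptions(precision=4,suppress=True)
# axle x from side column 272.0..272.3 at z .08
for y in(-.3085,-.3075):
  for x in(.548,.549,.550,.551): print(y,x,"axle",proj("side",[x,y,.08]),"nub",proj("side",[x+.0209,y+.0017,.129]))
E
```

```text
-0.3085 0.548 axle [273.3252 176.3589] nub [262.1129 152.625 ]
-0.3085 0.549 axle [272.8452 176.295 ] nub [261.6237 152.5649]
-0.3085 0.55 axle [272.3655 176.2311] nub [261.1348 152.505 ]
-0.3085 0.551 axle [271.8859 176.1672] nub [260.6461 152.445 ]
-0.3075 0.548 axle [273.1618 176.5747] nub [261.9345 152.823 ]
-0.3075 0.549 axle [272.6814 176.5107] nub [261.4449 152.7629]
-0.3075 0.55 axle [272.2012 176.4467] nub [260.9556 152.7028]
-0.3075 0.551 axle [271.7212 176.3827] nub [260.4665 152.6428]
```

>>> play_rows(
  linear=[
    [0.0015,-0.002,0],
    [0,0,-0.005],
    [0,0,-0.005],
    [0,0,-0.004],
    [0,0,-0.003],
    [0,0,-0.002],
    [0,0,-0.002],
    [0,0,0],
  ],
  turn=[0,0,0,0,0,0,0,0],
)

```text
time: 8.95
tool_pos: [0.4404, -0.3191, 0.0922]
tool_rot: [-0.0, -0.04, 0.999, 0.0]
contact_force: [0.1, 0.3, -1.3]
gripper_width: 0.329
grasp_force: 53.3
```

>>> play_rows(
  linear=[
    [0,0,-0.001],
    [0,0,-0.001],
    [0,0,-0.001],
    [0,0,-0.001],
    [0,0,0],
  ],
  turn=[0,0,0,0,0],
)

```text
time: 9.57
tool_pos: [0.4404, -0.3191, 0.0882]
tool_rot: [-0.0, -0.04, 0.999, 0.0]
contact_force: [-0.9, -0.1, -0.9]
gripper_width: 0.329
grasp_force: 53.3
```

>>> play_rows(
  linear=[
    [0,0,-0.001],
    [0,0,-0.001],
    [0,0,-0.001],
    [0,0,-0.001],
    [0,0,0],
  ],
  turn=[0,0,0,0,0],
)

```text
time: 10.2
tool_pos: [0.4404, -0.3191, 0.0842]
tool_rot: [-0.0, -0.04, 0.999, 0.0]
contact_force: [-0.0, -0.7, -1.6]
gripper_width: 0.334
grasp_force: 53.3
```

>>> play_rows(
  linear=[
    [0,0,-0.001],
    [0,0,-0.001],
    [0,0,-0.001],
    [0,0,-0.001],
    [0,0,0],
  ],
  turn=[0,0,0,0,0],
)

```text
time: 10.82
tool_pos: [0.4405, -0.3192, 0.0802]
tool_rot: [-0.0, -0.04, 0.999, 0.0]
contact_force: [0.2, -0.5, -1.4]
gripper_width: 0.326
grasp_force: 53.3
```

>>> play_rows(
  linear=[
    [0,0,-0.001],
    [0,0,-0.001],
    [0,0,-0.001],
    [0,0,0],
  ],
  turn=[0,0,0,0],
)

```text
time: 11.32
tool_pos: [0.4405, -0.3192, 0.0772]
tool_rot: [0.0, -0.04, 0.999, 0.0]
contact_force: [-0.4, -0.7, -0.5]
gripper_width: 0.328
grasp_force: 53.3
```

```bash
python3 - <<'E'
from h import *
np.set_printoptions(precision=4,suppress=True)
s=state();print(s["tool_pos"],s["contact_force"],s["ft_torque"])
save("side","pics/p6.png",(245,145,305,195),12)
E
```

```text
[ 0.4405 -0.3192  0.0772] [-0.3644 -0.745  -0.4761] [ 0.0275  0.0257 -0.0368]
```

View pics/p6.png

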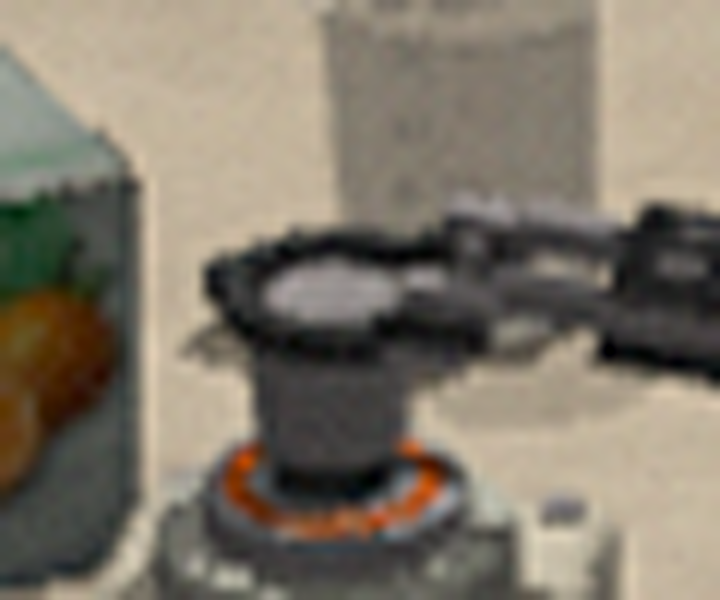

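>>> play_rows(
  linear=[
    [0,0,-0.0015],
    [0,0,-0.0015],
    [0,0,-0.0015],
    [0,0,-0.0015],
    [0,0,0],
  ],
  turn=[0,0,0,0,0],
)

```text
time: 12.0
tool_pos: [0.4405, -0.3192, 0.0712]
tool_rot: [0.0, -0.04, 0.999, 0.0]
contact_force: [0.8, -0.1, -1.4]
gripper_width: 0.33
grasp_force: 53.3
```

>>> play_rows(
  linear=[
    [0,0,-0.0015],
    [0,0,-0.0015],
    [0,0,-0.0015],
    [0,0,-0.0015],
    [0,0,0],
  ],
  turn=[0,0,0,0,0],
)

```text
time: 12.62
tool_pos: [0.4408, -0.3193, 0.0655]
tool_rot: [0.0, -0.04, 0.999, -0.0]
contact_force: [2.5, 0.3, 1.4]
gripper_width: 0.326
grasp_force: 53.4
```

>>> play_rows(
  linear=[
    [0,0,-0.0015],
    [0,0,-0.0015],
    [0,0,-0.0015],
    [0,0,-0.0015],
    [0,0,0],
  ],
  turn=[0,0,0,0,0],
)

```text
time: 13.25
tool_pos: [0.4415, -0.3195, 0.06]
tool_rot: [0.001, -0.04, 0.999, -0.0]
contact_force: [4.4, 1.6, 4.3]
gripper_width: 0.326
grasp_force: 53.7
```

```bash
python3 - <<'E'
from h import *
np.set_printoptions(precision=4,suppress=True,linewidth=200)
s=state();print(s["tool_pos"],s["contact_force"],s["ft_torque"])
g=np.mean([grab_frame("side") for _ in range(3)],0).mean(2)
for r in range(168,192): print(r,g[r,256:292].astype(int))
E
```

```text
[ 0.4415 -0.3195  0.06  ] [4.4438 1.5883 4.2799] [ 0.2885 -1.2259  0.1106]
168 [109 183 173 169 173 168 102  32  46  47  51  83 128 151 148 146 143 141 141 139 143 133 119 130 127 118 122 142 145 149 139 125 141 139 144 154]
169 [108 180 172 170 177 165  24  26  57  56  63 120 156 147 147 145 142 143 142 143 143 125  93  97  78  65  90 109 124 134 136 140 133 140 140 142]
170 [105 178 173 173 183 172  40  29  65  57  61 106 138 137 145 142 142 139 138 135 130 123 113  28  18  45  64  59  54  61  81  92  70  87  96 109]
171 [107 182 175 176 183 175  91  21  60  68  73  74  89 103 122 119 116 120 114 110 105 107  98  33  41  37  58  67  63  53  48  49  60  55  52  55]
172 [111 191 179 178 179 151  98  31  36  65  74  83  82  92  92  85  81  99 101 103 104 100  75  56  94  59  31  56  59  38  19  30  59  67  59  53]
173 [112 193 184 177 145  97 100  54  15  39  58  71  80  88  87  87  92  94  92  91  79  82  68  92 112  79  58  62  60  45  58  57  60  80  78 106]
174 [113 195 185 170 129 130  94  69  28  18  33  55  60  65  67  64  67  64  60  56  61  66  95 133 100  79  81  67  63  66 
[... 1874 characters left out ...]
 53  66  68  61  67  59  81  78  93 130 106 107 103 120 141 120  78  66  89 131 140 185 186 129 113]
188 [171 182 147  97 106 101  51  70  83  71  61  67  77  57  76  78  66 106 107  81  82  93 103 105 113  90  52  67  68  71  67  81 151 185 126 123]
189 [176 173  94 103 108 102  57  55  63  67  66  81 100  75  86  65  59  64  79  57  58  66  62  60  62  65  70  90 120 133 121 108 148 200 197 197]
190 [185 153  92 105 105 106  88  59  56  60  62  66  65  68  66  69  71  69  67  69  65  64  62  60  64  64  91 145 174 165 157 128 148 199 192 191]
191 [190 129  79 106 111 109 105  81  61  61  63  63  63  64  64  63  64  64  63  62  63  62  61  62  80 122 147 151 154  96  86  75 144 196 191 190]
```

>>> play_rows(
  linear=[
    [0,0,0.002],
    [0,0,0.004],
    [0,0,0.005],
    [0,0,0.005],
    [0,0,0.005],
    [0,0,0.005],
    [0,0,0.004],
    [0,0,0],
  ],
  turn=[0,0,0,0,0,0,0,0],
)

```text
time: 14.4
tool_pos: [0.4396, -0.319, 0.089]
tool_rot: [-0.001, -0.04, 0.999, 0.0]
contact_force: [-1.0, -0.7, -2.2]
gripper_width: 0.329
grasp_force: 52.8
```

```bash
python3 - <<'E'
from h import *
np.set_printoptions(precision=4,suppress=True,linewidth=200)
g=np.mean([grab_frame("side") for _ in range(3)],0).mean(2)
s=state();print(s["tool_pos"],s["contact_force"],s["ft_torque"])
for r in range(154,182): print(r,g[r,256:304].astype(int))
t=s["tool_pos"];gp=t+[0,0,.0195]
a=np.deg2rad(4.6)
for th in(0,.05,.1,.15):
  u=np.array([np.cos(th)*np.cos(a),np.cos(th)*np.sin(a),np.sin(th)]); w=np.array([-np.sin(th)*np.cos(a),0,np.cos(th)])
  print(th,"nub",proj("side",gp+u*.130-w*.010),"c",proj("side",gp+u*.109-w*.010),"pivot",proj("side",gp+u*.05))
E
```

```text
[ 0.4397 -0.3191  0.0889] [ 0.038  -0.0097 -1.4931] [-0.0045  0.11   -0.0326]
154 [176 178 178 181 179 179 177 175 174 177 175 178 175 176 179 177 151 123 124 124 124 120 117 121 115 123 123 113 116 119 118 119 117 120 119 121 119 119 136 176 177 172 173 172 175 174 171 170]
155 [176 177 176 178 179 179 177 178 176 176 178 178 177 176 176 174 149 123 123 123 123 118 107 115 114 119 121 119 122 120 120 119 121 120 120 119 118 118 136 176 180 177 176 177 176 177 174 173]
156 [176 178 179 176 179 178 176 176 176 176 176 176 176 175 177 173 152 125 120 122 123 117 105 114 117 119 119 120 120 118 120 121 118 119 121 120 119 116 138 177 180 180 179 182 182 178 176 174]
157 [185 178 176 178 176 175 177 175 176 176 175 176 175 174 175 173 158 123 119 121 121 121 120 122 120 119 119 122 122 122 118 119 121 116 115 122 120 115 138 183 183 183 180 158 167 173 172 170]
158 [184 178 175 175 174 173 175 173 176 177 177 175 176 175 172 173 162 121 121 123 121 122 120 122 120 119 128 140 141 135 127 136 126 123 123 131 131 127 140 175 186 184 153  65  88 115 121 125]
159 [162 184 175 177 177 177 176
[... 4125 characters left out ...]

180 [108 189 180 175 177 178 179 180 187 180 105  52  58  63  63  63  61  62  62  62  65  62  84 142 185 180 175 159 160 165 164 162 164 163 161 160 164 181 180 180 178 178 177 177 177 179 177 177]
181 [107 188 174 174 175 176 179 180 170 152  86  54  61  63  62  64  62  62  63  62  66  67  92 150 167 175 180 181 180 179 182 180 179 181 181 181 179 176 174 177 176 176 176 177 177 175 174 173]
0 nub [262.8652 166.5837] c [273.2432 167.5362] pivot [302.7866 165.5754]
0.05 nub [262.5827 163.5499] c [272.9975 164.9828] pivot [302.8269 164.4033]
0.1 nub [262.4597 160.505 ] c [272.8864 162.4213] pivot [302.9307 163.2364]
0.15 nub [262.4982 157.4563] c [272.9115 159.8577] pivot [303.0982 162.0778]
```

>>> play_rows(
  linear=[
    [0.002,0,0],
    [0,0,-0.003],
    [0,0,-0.003],
    [0,0,-0.003],
    [0,0,-0.002],
    [0,0,-0.001],
    [0,0,0],
    [0,0,0],
  ],
  turn=[0,0,0,0,0,0,0,0],
)

```text
time: 15.55
tool_pos: [0.4425, -0.3193, 0.0774]
tool_rot: [0.0, -0.04, 0.999, -0.0]
contact_force: [-0.6, -0.1, -1.9]
gripper_width: 0.328
grasp_force: 52.8
```

```bash
cat > st.py <<'E'
from h import *
np.set_printoptions(precision=4,suppress=True,linewidth=200)
S=[]
for _ in range(3): g=grab_frame("side"); s=state(); S.append(np.r_[s["tool_pos"],s["contact_force"],s["ft_torque"]])
print(np.mean(S,0)); g=g.mean(2)
import sys
if len(sys.argv)>2:
  for r in range(int(sys.argv[1]),int(sys.argv[2])): print(r,g[r,258:288].astype(int))
E
python3 st.py 165 182
```

```text
[ 0.4425 -0.3193  0.0775 -0.0103  0.0487 -1.3387 -0.0198  0.0963 -0.0138]
165 [178 176 177 175 179 177 176 179 175 178 176 176 179 177 176 149 123 124 132 142 131 140 107  47  59  61  74 100  95  69]
166 [175 174 174 174 178 177 176 177 177 178 182 176 171 172 170 152 124 121 133 135  82  96  92  49  67  71  62  49  49  56]
167 [176 170 169 171 177 174 179 180 173 162 176 163 152 150 143 148 135 127 116  81  23  28  34  37  70  79  59  14  31  68]
168 [169 169 168 172 176 182 183 162 141 117 152 139 141 139 139 137 142 144 140 104   0   3  21  46  46  60  55  56  58  91]
169 [173 172 173 181 184 166 146  86  50 115 148 142 145 141 142 141 142 141 144 129  96  91 101 106  54  65  72  91  95 106]
170 [170 172 180 166 146  87  32  54  82 100 135 137 138 145 139 136 138 139 133 118 144 140 144 130  77  79  72  70  71  73]
171 [179 173 155  75  38  52  40  47  92  70  90  99 118 116 114 118 116 110 102  76  63  77  78  85  81  86  80  65  59  60]
172 [180 179 136  18  45  58  34  46  74  77  85  93  92  85  85  96  95  96  96  56  54  56  58  62  64  68  70  74  56  61]
173 [183 182 142  
[... 415 characters left out ...]
5  24  14  21  30  52  52  58  50  49  49  49  58 113 169 158 161 160]
177 [178 175 175 182 178 124  85  82  18  18  26  15  24  25  31  32  33  53  71  68  68  90 111  90 107 149 160 155 153 153]
178 [177 177 176 175 186 180 162 154  45  40  40  43  41  49  48  47  53  55  63  66  85 139 174 139 143 158 157 155 154 155]
179 [180 178 176 176 178 181 187 178  91  52  64  63  66  66  68  66  65  65  68  61  82 149 190 165 161 152 153 154 154 155]
180 [178 175 179 180 180 182 187 183  99  55  61  64  60  59  62  60  62  64  67  59  84 150 186 186 177 159 163 166 162 164]
181 [176 177 178 176 179 176 170 149  83  51  60  67  59  58  63  64  60  65  64  67  86 131 172 178 182 181 177 181 182 181]
```

>>> play_rows(
  linear=[
    [0,0,-0.0015],
    [0,0,-0.0015],
    [0,0,-0.0015],
    [0,0,-0.0015],
    [0,0,0],
  ],
  turn=[0,0,0,0,0],
)

```text
time: 16.32
tool_pos: [0.4424, -0.3191, 0.0711]
tool_rot: [-0.0, -0.04, 0.999, 0.0]
contact_force: [0.1, 0.5, -1.1]
gripper_width: 0.327
grasp_force: 52.8
```

```bash
python3 st.py
```

```text
[ 0.4425 -0.3192  0.0713  0.109  -0.2329 -1.8617 -0.0203  0.082   0.0041]
```

>>> play_rows(
  linear=[
    [0,0,-0.001],
    [0,0,-0.001],
    [0,0,-0.001],
    [0,0,-0.001],
    [0,0,0],
  ],
  turn=[0,0,0,0,0],
)

```text
time: 17.1
tool_pos: [0.4424, -0.3191, 0.0672]
tool_rot: [-0.0, -0.04, 0.999, 0.0]
contact_force: [-0.4, -1.5, -1.7]
gripper_width: 0.33
grasp_force: 52.8
```

```bash
python3 st.py 170 186
```

```text
[ 0.4425 -0.3192  0.0673  0.2745  0.2372 -1.972   0.0176  0.1054  0.0171]
170 [170 172 177 180 183 182 164 154  83  91 132 135 145 140 141 138 140 137 129 119 122 129 117  47  59  54  53  64  66  54]
171 [176 170 177 176 157 152  99 101  79  71  89 102 122 120 115 121 110 112 104 105 102  76  62  25  60  68  56  47  44  54]
172 [181 178 175 142  94 100 112 106  67  77  77  94  90  84  86  97  98  99 100 100  70  27  22  14  42  67  53   6  29  57]
173 [181 175 144  95 103 107 102  94  51  61  80  86  89  86  95  90  90  89  79  86  63  35  34  39  55  60  63  59  66  88]
174 [184 172 135 127  98  93  68  64  49  61  52  60  61  65  70  65  55  56  60  83 127 102  72  79  69  69  76  86  87  83]
175 [181 182 185 146  63  69  50  49  50  61  61  63  66  59  64  62  62  61  59 100 148 133  88  99  83  86  76  69  72  70]
176 [176 183 168  25  50  50  35  24  51  61  61  66  64  61  63  64  64  65  65  66  62  69  73  82  83  82  81  71  52  60]
177 [178 182 165  21  49  46  38  43  71  56  59  58  63  61  66  66  71  63  67  52  52  52  55  56  60  55  63  62  66  76]
178 [181 186 166  
[... 289 characters left out ...]
3  56  47  56  21  28  41  39  42  49  39  33  39 107 179 165 164 166]
181 [177 176 180 179 145  68  17  11   8  19  21  20  19  19  21  24  21  48  62  67  64  61  61  59  67 143 192 183 179 180]
182 [171 176 177 187 189 133  55  60  35  21  34  30  34  32  36  33  45  59  64  63  64  54  55  61  88 158 188 185 180 180]
183 [172 168 167 176 161 113  77  80  50  47  30  22  45  40  40  45  50  49  43  42  66  67  76  52  68 127 185 178 180 179]
184 [167 154 156 158  97  52  44  50  68  68  13  27  30  34  36  25  28  12   9  36  80 111 111  83  83  96 176 179 181 180]
185 [167 167 165 147  67  56  47  62  76  64  30  14  23  23  20  23  15  17  19  72 123 126  96 126 136 107 158 183 180 180]
```

>>> play_rows(
  linear=[
    [0,0,-0.001],
    [0,0,-0.001],
    [0,0,-0.001],
    [0,0,-0.001],
    [0,0,-0.001],
    [0,0,-0.001],
    [0,0,0],
  ],
  turn=[0,0,0,0,0,0,0],
)

```text
time: 18.12
tool_pos: [0.4424, -0.3191, 0.0611]
tool_rot: [-0.0, -0.04, 0.999, 0.0]
contact_force: [-0.4, -0.9, -0.8]
gripper_width: 0.33
grasp_force: 52.8
```

```bash
python3 st.py
```

```text
[ 0.4425 -0.3192  0.0613 -0.1981  0.3076 -1.7097  0.002   0.0865 -0.0177]
```

>>> play_rows(
  linear=[
    [0,0,-0.001],
    [0,0,-0.001],
    [0,0,-0.001],
    [0,0,-0.001],
    [0,0,-0.0005],
    [0,0,0],
  ],
  turn=[0,0,0,0,0,0],
)

```text
time: 19.02
tool_pos: [0.4424, -0.3191, 0.0567]
tool_rot: [-0.0, -0.04, 0.999, 0.0]
contact_force: [-0.2, 0.2, -0.5]
gripper_width: 0.334
grasp_force: 52.8
```

```bash
python3 st.py 176 194
```

```text
[ 0.4425 -0.3192  0.0568  0.1426 -0.0082 -1.2413  0.0233  0.0852  0.0085]
176 [180 177 174 178 184 192 181 131  63  56  60  63  63  62  58  63  65  64  69  68  70  55  30  32  73  91  54  31  35  57]
177 [180 176 175 179 183 187 195 184  77  55  60  64  65  68  62  62  69  61  60  72  63  35  22  17  46  64  54  29  44  83]
178 [177 181 175 182 188 184 166 152  70  55  63  65  62  55  60  61  59  62  63  73  81  54  56  43  53  61  63  71  70  92]
179 [181 185 177 172 167 147  91  47  46  57  63  63  63  63  62  64  62  60  62  95 133  98  96  81  76  78  68  80  81  84]
180 [180 181 173 113  90  36  39  37  44  63  66  61  62  63  61  65  67  63  67  94 144 117  87  87  97  93  82  67  69  69]
181 [174 184 163  49  44  42  25  23  51  64  64  57  59  65  64  63  65  67  69  62  64  65  72  79  82  85  76  70  54  52]
182 [178 179 169  56  34  35  37  33  56  62  64  65  64  64  64  62  59  66  63  50  53  52  52  52  56  56  65  72  82 103]
183 [172 172 171 113  11  33  37  49  56  53  45  47  57  58  60  56  40  43  51  28  16  25  26  21  29  59 120 137 157 170]
184 [167 152 160 1
[... 541 characters left out ...]
5  53  53  85 101  78  58  98  95  58  78 102  61  82 116 129 122 117]
189 [167 171 100  99  56  55  60  76  79  72  74  82  87  82  79  81  61  61  63  67  63  66  58  64  68 109 170 186 159 147]
190 [161 172  95 103  82  57  59  63  64  69  77  96 102 103 100 105  67  63  63  65  65  59  61  66  97 144 169 147  92  88]
191 [113 161 138 135  95  75  58  55  57  59  63  61  57  62  55  58  62  63  63  60  61  63  83 113 116 156 156  98  88  79]
192 [ 65 129 181 177 134 136 124 112  59  53  56  58  54  59  63  58  62  66  63  62  63  69  95 140  91  95  96  91  72  75]
193 [ 55  72 123 169 180 179 190 176 120 126 114  80 109 109 102  67  72  73  74  76  74  90  83  81  78  83  71  71  64  75]
```

>>> play_rows(
  linear=[
    [0,0,-0.0005],
    [0,0,-0.0005],
    [0,0,-0.0005],
    [0,0,-0.0005],
    [0,0,0],
  ],
  turn=[0,0,0,0,0],
)

```text
time: 19.8
tool_pos: [0.4425, -0.3192, 0.0548]
tool_rot: [0.0, -0.04, 0.999, -0.0]
contact_force: [-1.0, 0.2, -0.8]
gripper_width: 0.331
grasp_force: 52.9
```

```bash
python3 st.py
```

```text
[ 0.4425 -0.3192  0.0548 -0.6731  0.3679 -1.1194 -0.0159  0.0809 -0.0266]
```

>>> play_rows(
  linear=[
    [0,0,-0.0005],
    [0,0,-0.0005],
    [0,0,0],
  ],
  turn=[0,0,0],
)

```text
time: 20.32
tool_pos: [0.4425, -0.3192, 0.0538]
tool_rot: [-0.0, -0.04, 0.999, 0.0]
contact_force: [-0.6, -0.4, -1.6]
gripper_width: 0.332
grasp_force: 52.9
```

```bash
python3 st.py
```

```text
[ 0.4425 -0.3192  0.0538 -0.7446 -0.8327 -0.3261 -0.0071  0.1068 -0.0078]
```

>>> play_rows(
  linear=[
    [0,0,-0.0005],
    [0,0,-0.0005],
    [0,0,0],
  ],
  turn=[0,0,0],
)

```text
time: 20.85
tool_pos: [0.4425, -0.3192, 0.0527]
tool_rot: [-0.0, -0.04, 0.999, 0.0]
contact_force: [-0.3, 0.0, -1.0]
gripper_width: 0.329
grasp_force: 52.9
```

```bash
python3 st.py
```

```text
[ 0.4425 -0.3192  0.0528 -0.1274  0.0384 -1.0664 -0.0229  0.1177 -0.0078]
```

Still free; continue by touch.

>>> play_rows(
  linear=[
    [0,0,-0.0005],
    [0,0,-0.0005],
    [0,0,0],
  ],
  turn=[0,0,0],
)

```text
time: 21.38
tool_pos: [0.4425, -0.3192, 0.0518]
tool_rot: [-0.0, -0.04, 0.999, 0.0]
contact_force: [-0.3, -0.1, -1.4]
gripper_width: 0.333
grasp_force: 52.9
```

```bash
python3 st.py
```

```text
[ 0.4425 -0.3192  0.0518 -0.597   0.2042 -0.9793 -0.0207  0.0801 -0.0219]
```

>>> play_rows(
  linear=[
    [0,0,-0.0005],
    [0,0,-0.0005],
    [0,0,0],
  ],
  turn=[0,0,0],
)

```text
time: 21.9
tool_pos: [0.4425, -0.3193, 0.0509]
tool_rot: [0.0, -0.04, 0.999, -0.0]
contact_force: [-0.4, -0.1, -0.1]
gripper_width: 0.327
grasp_force: 52.9
```

```bash
python3 st.py 178 196
```

```text
[ 0.4425 -0.3193  0.0509 -0.563  -0.2646 -0.3576  0.0373  0.0549  0.0072]
178 [181 177 178 184 186 182 172 153  69  56  61  63  59  64  60  65  62  62  68  68  73  55  44  30  66  64  54  47  49  56]
179 [181 177 179 165 169 154  93  45  47  56  58  65  64  63  64  65  63  65  68  68  63  35  11   9  47  65  53  17  20  67]
180 [181 184 171  88  94  67  33  48  46  67  60  63  63  59  63  64  65  61  67  67  67  71  97 113  52  61  55  57  58 106]
181 [178 184 167  22  49  44  25  22  43  69  60  62  62  62  60  65  58  58  63  78 114 132 161 166  69  61  66  89  90  97]
182 [178 181 169  10  37  33  31  40  58  57  57  66  64  63  69  64  70  63  63  87 143 135 124  99  78  79  79  76  73  75]
183 [176 176 163  27  33  35  38  48  75  61  44  54  56  60  57  54  57  56  47  61  73  74  79  79  88  83  79  76  61  58]
184 [163 159 156 115   8  33  39  44  63  64   9  19  32  24  26  27  32  39  41  41  57  55  60  65  63  73  74  74  70  67]
185 [170 171 168 157  16  22  33  35  31  38  34  41  24  29  39  33  37  48  42  23  28  36  40  46  48  52  59  69 101 137]
186 [174 154 153  
[... 541 characters left out ...]
2 100 100 114  89  69  65  65  61  61  59  65 101 145 169 163 145  89]
191 [115 164 140 128  98  75  64  55  56  60  60  60  53  59  62  59  64  64  63  61  68  56  81 117 119 157 154  92  83  79]
192 [ 66 127 179 181 135 133 126 109  55  61  60  59  60  59  57  58  64  63  67  67  64  68  99 139  94  97  93  91  74  75]
193 [ 54  74 123 166 179 178 194 175 119 121 112  80 109 111 103  67  66  76  76  78  78  85  83  81  80  78  74  70  65  71]
194 [ 71  62  62  98 129 140 162 176 179 196 181 148 172 151 142  90  94  98 100  96  92  88  82  80  80  77  69  70  69  73]
195 [ 89  63  68  68  63  71 101 129 139 159 161 162 151  94  99 106 106 108  99  97  97  88  75  77  75  73  71  73  68  82]
```

>>> play_rows(
  linear=[
    [0,0,-0.0005],
    [0,0,0],
  ],
  turn=[0,0],
)

```text
time: 22.3
tool_pos: [0.4425, -0.3192, 0.0503]
tool_rot: [-0.0, -0.04, 0.999, -0.0]
contact_force: [-0.8, 0.4, 0.6]
gripper_width: 0.331
grasp_force: 52.9
```

```bash
python3 st.py
```

```text
[ 0.4425 -0.3193  0.0504 -0.6601  0.0316  0.372  -0.0116  0.0806  0.0273]
```

>>> play_rows(
  linear=[
    [0,0,-0.0005],
    [0,0,0],
  ],
  turn=[0,0],
)

```text
time: 22.7
tool_pos: [0.4425, -0.3192, 0.0498]
tool_rot: [0.0, -0.04, 0.999, -0.0]
contact_force: [-2.6, 0.5, 0.3]
gripper_width: 0.331
grasp_force: 52.9
```

```bash
python3 st.py; python3 - <<'E'
from h import *
np.set_printoptions(precision=3,suppress=True)
t=state()["tool_pos"];gp=t+[0.0015,0,.0195];a=np.deg2rad(4.6)
for th in(-.05,0,.05,.1):
  u=np.array([np.cos(th)*np.cos(a),np.cos(th)*np.sin(a),np.sin(th)]); w=np.array([-np.sin(th)*np.cos(a),0,np.cos(th)])
  print(th,"nub",proj("side",gp+u*.130-w*.010),"pivot",proj("side",gp+u*.05))
for x,y in((.5715,-.306),(.5505,-.29),(.5505,-.325)): print(proj("side",[x,y,.060]),proj("side",[x,y,.066]))
E
```

```text
[ 0.4425 -0.3193  0.0499 -1.3395 -0.7241  0.6317 -0.0008  0.0723 -0.01  ]
-0.05 nub [262.    186.754] pivot [300.586 184.302]
0 nub [261.566 183.863] pivot [300.56  183.178]
0.05 nub [261.285 180.956] pivot [300.596 182.057]
0.1 nub [261.16  178.041] pivot [300.695 180.941]
[262.05  184.344] [261.937 181.681]
[269.338 189.325] [269.247 186.625]
[275.032 181.56 ] [274.961 178.922]
```

>>> play_rows(
  linear=[
    [-0.0005,0,0],
    [-0.0005,0,0],
    [-0.0005,0,0],
    [0,0,0],
  ],
  turn=[0,0,0,0],
)

```text
time: 23.35
tool_pos: [0.4411, -0.3192, 0.0499]
tool_rot: [0.0, -0.04, 0.999, -0.0]
contact_force: [1.4, -0.0, 0.7]
gripper_width: 0.329
grasp_force: 52.8
```

```bash
python3 st.py 178 192
```

```text
[ 0.4411 -0.3192  0.0499  1.0104 -0.0594 -0.1377  0.0315 -0.223  -0.0126]
178 [179 178 175 183 187 186 169 152  66  54  64  60  63  64  61  58  64  61  67  69  71  53  54  54  48  73  88  58  53  43]
179 [179 181 183 168 168 143  77  48  52  65  58  64  69  66  66  69  68  66  65  71  68  38  19  33  21  88 113  57  35  38]
180 [183 183 177 134  82  41  41  52  50  58  63  63  64  61  62  64  62  62  67  75  65  50  83  79 115  48  57  45  25  49]
181 [179 178 173 126  26  44  28  28  41  60  65  60  65  65  61  62  63  67  68  70  66  87 133 135 171  52  56  67  70  78]
182 [177 178 179 129   6  33  30  29  50  63  64  66  62  66  68  65  68  66  57  70 100 124 103 109 100  69  78  80  77  83]
183 [171 169 171 132  34  30  33  39  57  50  46  56  56  55  53  57  60  50  41  53 113 130  81  83  81  94  96  82  67  68]
184 [165 153 159 158  72  14  28  39  49  48  14  13  29  27  22  25  16  26  33  34  52  66  71  72  78  82  80  79  72  53]
185 [168 166 167 179  73  20  21  30  36  43  32  44  40  32  42  58  40  45  53  46  45  58  54  56  58  56  58  63  68  84]
186 [177 175 159 152  69  62  23  17  35  47  45  58  49  48  60  78  39  21  24  24  18  15  23  24  28  31  48  72  81 128]
187 [178 161  91  96  61  86  65  35  16  19  22  25  19  21  27  29  22  40  65  38  60  37  27  20  21  14  51  80  72 107]
188 [170 169 129  94  49  74  81  67  58  57  29  33  24  26  20  21  22  55  83  71  90  70  56  48  48  53 108 133 123 119]
189 [164 179 150  96  61  54  63  74  91  88  78  83  78  75  78  84  75  72  66  72  69  68  67  71  72 100 157 192 185 168]
190 [158 168  93  99  83  59  60  61  63  70  88 107 104 104 101 112 100  91  68  63  60  59  53  60  94 140 176 181 149 135]
191 [118 161 138 132  99  73  56  54  60  58  59  66  57  63  55  60  57  63  62  67  67  61  61  93 148 152 163 149  79  82]
```

>>> play_rows(
  linear=[
    [0,0,-0.0005],
    [0,0,-0.0005],
    [0,0,-0.0005],
    [0,0,0],
  ],
  turn=[0,0,0,0],
)

```text
time: 24.0
tool_pos: [0.441, -0.3193, 0.0486]
tool_rot: [0.0, -0.04, 0.999, -0.0]
contact_force: [0.2, 0.5, 3.4]
gripper_width: 0.328
grasp_force: 53.0
```

```bash
python3 st.py 178 192
```

```text
[ 0.441  -0.3193  0.0485 -0.8689 -0.1552  2.6649  0.0989 -0.2179  0.0791]
178 [183 177 177 184 184 175 171 147  68  58  64  64  59  63  64  64  62  65  63  71  70  55  47  54  49  69  74  56  46  47]
179 [180 182 179 170 147 118  88  45  48  64  58  62  59  68  62  62  61  56  68  70  69  35  18  27  27  76  90  53  34  33]
180 [183 182 178 128  31  43  40  46  47  60  63  59  63  61  63  62  65  63  63  72  65  55  84  85 116  57  63  43  24  39]
181 [178 178 180 127  22  45  27  26  44  61  64  65  64  65  61  64  64  61  68  63  69  83 131 133 165  57  60  61  69  74]
182 [177 179 176 126   5  34  36  35  50  64  63  66  66  68  65  64  64  64  63  66 103 126  90 105  83  69  63  65  82  88]
183 [175 167 170 129  28  33  38  37  58  55  45  52  58  55  57  59  57  50  39  52 118 137  82  86  86  92  85  78  74  71]
184 [167 156 159 158  69  14  37  35  52  50  17  21  29  25  31  28  29  26  30  33  55  64  67  76  77  85  84  86  72  54]
185 [165 167 168 177  78  18  11  35  35  42  39  46  40  32  37  42  42  37  48  50  42  58  56  57  57  57  60  66  64  87]
186 [176 178 158 149  76  60  21  18  28  43  45  60  47  47  55  58  41  17  10  19  17  27  28  30  35  36  46  72  78 126]
187 [181 165  90  92  62  87  59  37  29  26  18  23  26  25  25  20  28  46  57  49  54  37  35  30   6   6  47  84  71 106]
188 [171 170 128  96  50  67  86  73  60  56  33  36  27  13  25  23  23  54  89  71  90  70  55  49  46  54 100 134 123 117]
189 [164 177 149  98  57  56  68  70  86  84  78  91  81  73  77  83  77  72  66  69  67  67  70  69  71 101 158 189 186 164]
190 [155 166  95 101  87  57  58  63  60  67  87 108 105 101 104 112  99  88  61  65  66  59  56  57  91 142 176 184 172 134]
191 [114 162 137 131 100  72  53  57  61  66  62  58  60  61  59  63  63  60  59  65  64  63  63  97 148 152 165 164 137  85]
```

>>> play_rows(
  linear=[
    [0,0,0.0005],
    [0,0,0.0005],
    [0,0,0],
    [0,0,0],
    [0,0,0],
    [0,0,0],
  ],
  turn=[0,0,0,0,0,0],
)

```text
time: 24.9
tool_pos: [0.441, -0.3192, 0.0493]
tool_rot: [0.0, -0.04, 0.999, -0.0]
contact_force: [-0.1, -0.6, 1.1]
gripper_width: 0.335
grasp_force: 52.9
```

```bash
python3 st.py 179 190; python3 -c "
from h import *
s=state();print(s['grasp_force'],s['gripper_width'],s['joint_vel'].round(4))
print(job_done())"
```

```text
[ 0.441  -0.3192  0.0493  0.7029 -0.3416  0.9357  0.0277 -0.3245 -0.0085]
179 [181 183 179 168 157 143  83  53  47  60  63  62  65  64  63  63  66  66  69  70  66  38  10  21  24  72  91  62  31  42]
180 [182 179 175 125  33  45  48  48  46  63  63  67  63  59  67  64  61  58  67  73  66  54  83  84 117  52  60  46  23  48]
181 [182 181 175 127  30  36  19  27  41  65  63  66  62  64  61  63  67  61  67  67  70  86 131 136 162  57  62  60  66  74]
182 [174 179 179 126   6  32  30  34  51  63  54  67  66  61  67  66  69  62  62  68 101 127 100 107  86  66  67  71  88  84]
183 [176 168 171 136  29  34  38  40  58  57  45  52  57  53  56  57  59  54  41  53 109 130  83  80  87  91  85  76  68  66]
184 [167 156 159 156  68   3  37  44  54  48  19  25  27  25  24  28  28  34  29  34  54  63  70  72  77  82  88  88  74  53]
185 [168 167 168 176  76  20  17  30  36  45  34  41  37  38  38  43  32  50  48  50  43  52  56  57  54  59  57  57  63  83]
186 [175 173 158 150  73  57  16  22  27  46  40  55  51  49  56  59  41  21  15  21  15  20  28  22  26  32  46  69  78 124]
187 [180 159  97  94  61  85  62  34  25  25  19  23  21  26  26  30  26  43  53  40  64  40  31  26  13  16  47  81  72 106]
188 [171 168 129  94  53  72  82  70  68  58  33  34  16  19  22  22  25  56  87  70  89  70  55  58  52  54 102 135 123 120]
189 [163 179 150  96  55  56  62  80  89  87  77  86  78  74  78  75  74  66  62  70  69  67  69  67  69 100 155 194 182 169]
52.91273474693298 0.3325413126278665 [-0.0003  0.0008 -0.001  -0.0016  0.0005  0.0006]
the job is handed in; nothing more can be done
None
```

I handed the job in with the spread ring threaded over the axle stub and resting lightly (about 2 N) on the bearing face, pliers still squeezed; I estimate it about 1 mm off the axis and tilted about 0.04 rad (limits 4 mm and 0.1 rad), the first lowering snagged lightly on the nose and was redone, and no verdict came back.

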